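Close the pressing box and hold its cast lever level over the seat

ROBOT

A 6-joint arm with a two-finger parallel gripper is mounted at the origin on a cart in front of the work surface, level with it; the furniture and walls round the work are solid. World frame = base frame: x ahead of the robot, y to its left, z up, the work surface at z = 0. Lengths are in m, angles in rad, forces in N, time in s.
With the tool pointing down it reaches from about 0.25 to 0.775 m from the base axis. Payload 4 kg.
Tool frame: the origin (TCP) lies at the very end of the fingers, on their centre line; the grasp point (between the pads) lies 19 mm behind it; z points along the fingers, y is the line along which they close (so a half turn about z gives the same grasp; the last joint's range is limited). The gripper opens to 85 mm and grips with 20 to 120 N. Pads are 22 mm wide; open, the fingers measure 114 mm over their backs; the gripper's body (76 mm by 85 mm) begins 54 mm behind the grasp point. The pads swing forward as they close: fully open they stand 13 mm farther back than shut.
Start: joints at [-1.299, 0.087, 1.371, -0, 1.684, -0.103], TCP at [0.201, -0.512, 0.231] pointing down, gripper open.
Joint ranges: [-3.1, 3.1], [-0.76, 2.03], [0.27, 2.55], [-1.08, 4.22], [0.17, 2.65], [-2.57, 2.57]. Speed limits (rad/s): [2.79, 2.79, 3.14, 3.14, 3.14, 3.14].

INTERFACE

Orientations are given as a unit quaternion [x, y, z, w].
In Python, from station import env, jaws, state, eyes gives the robot as it stands. Calls block until the motion is done:
- env.move_pose(position, orientation): joint-space move of the TCP to a pose.
- env.line_to(position, speed=0.15, rotation=None): straight line of the TCP; rotation=None keeps the orientation; speed is the mean speed in m/s.
- env.movej(angles): joint-space move.
- jaws.move_gripper(opening, effort=None): finger opening in m; effort is the grip in N (None keeps the last); returns when the fingers have stopped.
- env.dwell(seconds).
- env.ik(position, orientation): joint angles nearest the present ones, or None.
- state(): the state.
- eyes.read_camera(name): name is "scene" or "side" or "wrist"; returns a dict with "image" (400x640x3 uint8, blue, green, red), "z_map" (400x640 float32, m along the optical axis (not along the pixel's ray), 0 where there is no reading), "fovy" (degrees; the focal length in pixels is half the picture's height over the tangent of half this angle, whatever the lens; pixels are square), "cx", "cy" (the principal point, pixels), "R" (3x3) and "t" (3): a world point X has camera coordinates R X + t. Camera axes: x right, y down, z forward; pixel columns grow to the right and rows downward; lengths in m; the calibration is good to about 2 mm. A picture is of the moment at which its call begins.
A pose or a line that the arm cannot do raises env.IKError and nothing moves.
- env.close_job(): hands the job in; it is judged then, once.
Trained networks look in the newest picture that a camera, given by its name, has taken for a name from the list of things; names that differ only in an ending like _2 or _b are one class to them, and where a whole thing is asked for, a point or a joint stands for the part that bears it (a point fixed in the world has none). Each returns a list of dicts, best first, with "conf" (0 to 1); they miss things now and then, are a little off and sometimes report something else, mostly with a low value. They report only what shows in the picture. A call takes as long as a camera call.
- eyes.recognise(thing, camera): "point" ([x, y, z] in m, in the coordinates of the camera as it stood for that picture, good to about 4 mm: the middle of the surface that is visible of it).
- eyes.pinpoint(thing, camera): "point" ([x, y, z] in m, in the coordinates of the camera as it stood for that picture, good to about 4 mm: a listed point, or the origin of a listed thing).
The state is a dict: "t": time; "q": joint angles; "joint_velocities": joint speeds; "joint_torque": joint torques, N m; "eef_pos": TCP position; "eef_rot": TCP orientation; "ft_force": force on the tool from outside, world axes, zero at the start; "moment": the same for the moment, N m; "gripper_width": finger opening in m; "grasp_force": force on a finger pad.
Only numpy, scipy, OpenCV 4.12 (cv2) and the standard library are available. Lean on these libraries where they do the work, as an engineer would, in place of code of your own. Each camera call takes 0.05 s, during which the arm holds its last target. There are 200 camera calls.

TASK

The pressing box is loaded: shut its hinged lid fully. Then take the cast lever by the arm at its balance point, lift it, and hold it level about 5 cm clear above its seat on the shut lid, the heavy bored boss straight over the round peg and the thin tail straight over the fork, touching nothing. Finish while still holding it there, do not set it down or let go, and leave the loupe, binder clip and tape roll where they stand.

Things in the scene. Friction and masses are not known exactly. Their poses are not given: they have to be found in the camera images.
- press: the pressing box, fixed to the worktop: an open wooden tray 170 x 260 x 45 mm with paper in it and a hinged wooden lid; origin at the centre of its underside. Its x axis points from the front towards the hinge side (away from the robot, but for a small yaw), y along the box to the left, z up
- press_lid (a joint): angle of the lid: 0 = fully shut (lid flat on the tray), growing as its front edge swings up, starts 0.6 to 1.0. Stiff hinge, the lid stays where it is left; some 1 to 4 N at the front edge moves it
- lid_hinge (a point): middle of the hinge line, on the far upper edge of the tray, 45 mm above the worktop; the hinge line runs along the box's y axis. With the lid at angle a, a lid point that lies d in front of the hinge line and h above the tray rim when shut is at d*cos(a) - h*sin(a) in front of it and d*sin(a) + h*cos(a) above it
- lid_front (a point): on the lid's upper face, 15 mm from its front edge and half-way along the box, 175 mm from the hinge line; free surface for pushing. The lid is a board 190 x 260 x 12 mm that overhangs the tray's front by 20 mm; its upper face turns away from the robot as it opens
- seat_peg (a point): top centre of the upright steel peg (18 mm dia., 16 mm tall, on a 60 mm disc) on the lid, where the lever's boss belongs; 90 mm to the left of the box's middle. With the lid shut it is 77 mm above the worktop, and 85 mm in front of the hinge line
- seat_fork (a point): centre between the two cheeks of the steel fork on the lid, where the lever's tail belongs, 205 mm to the right of the peg along the box; with the lid shut the cheeks' tops are 91 mm above the worktop and this point 77 mm
- lever_balance (a point): balance point (centre of mass) of the loose cast-steel lever, half-way up its arm, 20 mm above its underside; it is 64 mm from the boss axis and 141 mm from the tail axis, so nearer the boss than mid-length. Axes: x along the arm from boss to tail, z up. Lever about 0.65 kg (0.5 to 0.8), 247 mm long; arm 18 mm wide and 22 mm tall, its underside 9 mm above the worktop as it lies; the boss is a bored cylinder 56 mm dia., 40 mm tall
- lever_boss (a point): centre of the underside of the lever's boss, on the boss axis (bore 28 mm); it rests on the worktop at the start
- lever_tail (a point): centre of the underside of the lever's tail foot (28 mm dia., 38 mm tall)
- loupe: black round stand magnifier 41 mm dia., 38 mm tall, a bystander; origin at the centre of its underside
- binder_clip: black binder clip with wire arms, 42 x 40 x 51 mm, a bystander; origin at the centre of its underside
- tape_roll: flat roll of tape 90 mm dia., 19 mm tall, a bystander; origin at the centre of its underside

How it is judged:
By the outcome, as a careful person would: the job done as asked, in the order asked, and still so for the second after the job is handed in, while the arm keeps its last pose, push and grip.
It also fails if it takes over 51 s, if anything falls off the work surface, if the arm or the gripper's body presses on something with over 40 N, if the wrist force passes 120 N, or if a joint passes its speed limit or range.

## Working session

There is one attempt and no reset: what is moved stays moved. The work goes in short steps, each a Python script; the robot and the scene stay as the last script left them, time stands still between calls to the robot, and variables do not carry over. Pictures are saved under pics/ and viewed, at most 10 in all, crops included, and the job is handed in when it is done.

```bash
mkdir -p pics; ls
cat > h.py <<'E'
import numpy as np, cv2
from station import env, jaws, state, eyes
from scipy.spatial.transform import Rotation as Ro
def cam(n, save=None):
    c=eyes.read_camera(n)
    if save: cv2.imwrite(f'pics/{save}.png',c['image'])
    return c
def w(c,p): return np.array(c['R']).T@(np.array(p)-np.array(c['t']))
def pix(c,X):
    p=np.array(c['R'])@np.array(X)+np.array(c['t']); f=200/np.tan(np.radians(c['fovy'])/2)
    return np.round([c['cx']+f*p[0]/p[2],c['cy']+f*p[1]/p[2]])
def cloud(c):
    f=200/np.tan(np.radians(c['fovy'])/2); z=c['z_map']; v,u=np.mgrid[:400,:640]
    P=np.dstack([(u-c['cx'])*z/f,(v-c['cy'])*z/f,z]); return (P-np.array(c['t']))@np.array(c['R'])
def down(yaw): # tool z down, tool y (closing) at angle yaw+90 in world, tool x along yaw
    return (Ro.from_euler('z',yaw)*Ro.from_euler('x',np.pi)).as_quat()
E
python3 - <<'E'
from h import *
np.set_printoptions(precision=3,suppress=True)
for n in ['scene','side']:
    c=cam(n,n)
    for t in ['press','lid_hinge','lid_front','seat_peg','seat_fork','lever_balance','lever_boss','lever_tail','loupe','binder_clip','tape_roll']:
        for r in eyes.pinpoint(t,n)[:2]: 
            X=w(c,r['point']); print(n,t,round(r['conf'],2),X,pix(c,X))
s=state(); print(s['t'],s['eef_rot'],s['ft_force'])
E
```

```text
pics
scene press 0.57 [ 0.53  -0.142  0.004] [340. 205.]
scene lid_hinge 0.94 [ 0.612 -0.162  0.046] [333. 178.]
scene lid_front 0.61 [ 0.488 -0.125  0.159] [345. 177.]
scene seat_peg 0.8 [ 0.586 -0.061  0.126] [309. 173.]
scene lever_balance 0.74 [0.535 0.272 0.021] [212. 246.]
scene lever_boss 0.91 [0.589 0.305 0.002] [196. 241.]
scene lever_tail 0.93 [ 0.411  0.199 -0.   ] [253. 273.]
scene loupe 0.55 [ 0.484 -0.128  0.16 ] [346. 177.]
scene loupe 0.44 [0.73  0.155 0.004] [230. 196.]
scene binder_clip 0.66 [ 0.703  0.29  -0.001] [191. 215.]
scene tape_roll 0.58 [ 0.358 -0.437  0.004] [448. 210.]
side press 0.98 [ 0.531 -0.148 -0.002] [326. 192.]
side lid_hinge 0.91 [ 0.613 -0.164  0.046] [303. 178.]
side lid_front 0.71 [ 0.484 -0.131  0.158] [340. 159.]
side seat_peg 0.95 [ 0.584 -0.067  0.121] [309. 179.]
side seat_fork 0.69 [ 0.54  -0.265  0.124] [325. 145.]
side seat_fork 0.32 [ 0.612 -0.163  0.044] [303. 179.]
side lever_balance 0.73 [0.539 0.273 0.02 ] [315. 287.]
side lever_balance 0.46 [ 0.542 -0.264  0.125] [325. 145.]
side lever_boss 0.8 [0.589 0.301 0.001] [296. 298.]
side lever_tail 0.75 [0.414 0.205 0.001] [359. 273.]
side loupe 0.52 [ 0.731  0.153 -0.002] [254. 254.]
side loupe 0.41 [ 0.584 -0.065  0.123] [308. 179.]
side binder_clip 0.5 [0.7   0.293 0.001] [255. 294.]
side tape_roll 0.63 [ 0.358 -0.438  0.004] [370. 148.]
1.2 [0.982 0.186 0.    0.   ] [-0.351  0.228  0.873]
```

View pics/scene.png

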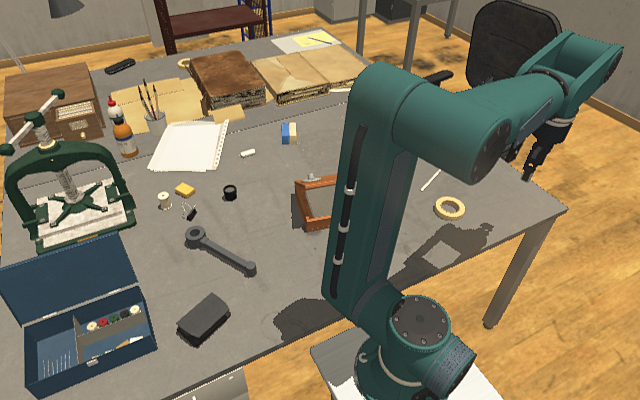

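View pics/side.png

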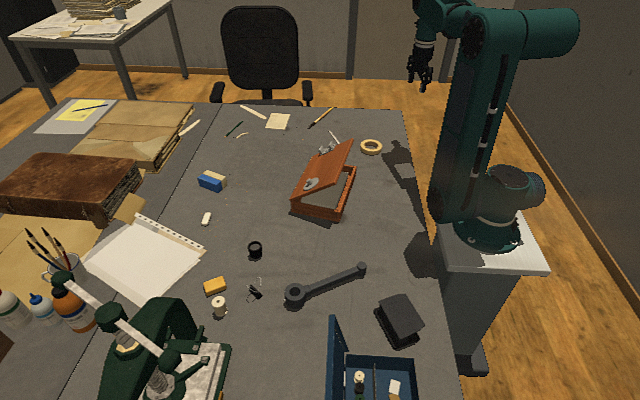

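The side view shows the lid half open, peg disc at (309,183), fork at (325,148), and the lever clear at (290,297)–(362,270). Closing the lid with shut fingers now.

Run:
```python
from h import *
np.set_printoptions(precision=3,suppress=True)
yaw=-0.22; H=np.array([0.6125,-0.163,0.045]); xb=np.array([np.cos(yaw),np.sin(yaw),0])
def P(a,d=.168,h=.012): return H-xb*(d*np.cos(a)-h*np.sin(a))+np.array([0,0,d*np.sin(a)+h*np.cos(a)])
jaws.move_gripper(0.0)
p0=P(0.65)+[0,0,.09]
best=None
for y in (yaw,yaw+np.pi,yaw+np.pi/2,yaw-np.pi/2):
    q=env.ik(p0,down(y))
    if q is not None:
        m=np.abs(np.array(q)-state()['q']).max()
        if best is None or m<best[0]: best=(m,y,q)
print(best)
env.line_to([0.25,-0.40,0.30],speed=.25)
env.move_pose(p0,down(best[1]))
env.line_to(P(0.76)+[0,0,.02],speed=.1)
for a in np.arange(0.7,-0.01,-0.07):
    env.line_to(P(a),speed=.1); s=state(); print(round(a,2),s['eef_pos'],s['ft_force'],round(s['t'],1))
z=P(0)[2]
while state()['ft_force'][2]<12 and z>0.045:
    z-=.002; p=P(0); p[2]=z; env.line_to(p,speed=.05)
s=state(); print(s['eef_pos'],s['ft_force'],s['t'])
```

```text
(np.float64(0.9172518250670678), 1.3507963267948966, array([-0.382, -0.01 ,  1.442,  0.   ,  1.71 , -0.162]))
0.7 [ 0.495 -0.137  0.163] [0.57  0.568 0.131] 5.2
0.63 [ 0.487 -0.135  0.154] [-0.656  0.12  -0.073] 5.5
0.56 [ 0.48  -0.133  0.144] [-0.442  0.475  0.467] 5.7
0.49 [ 0.473 -0.132  0.134] [0.828 0.177 0.271] 6.0
0.42 [ 0.467 -0.13   0.124] [0.543 0.211 0.362] 6.3
0.35 [ 0.462 -0.129  0.114] [-0.748  0.09   0.467] 6.5
0.28 [ 0.458 -0.128  0.102] [ 0.15  -0.555  0.584] 6.8
0.21 [ 0.454 -0.127  0.091] [ 0.114 -0.66  -0.504] 7.1
0.14 [ 0.451 -0.127  0.08 ] [-0.352 -1.005  0.245] 7.3
0.07 [ 0.449 -0.126  0.068] [-0.366 -0.66   0.93 ] 7.6
-0.0 [ 0.449 -0.126  0.057] [-0.644 -0.621 -0.692] 7.9
[ 0.449 -0.126  0.057] [-8.02   2.19  19.565] 8.3583
```

Run:
```python
from h import *
np.set_printoptions(precision=3,suppress=True)
env.line_to([0.449,-0.126,0.10],speed=.15)
env.line_to([0.47,-0.14,0.33],speed=.3)
for n in ['wrist','side','scene']:
    c=cam(n,n+'2')
    for t in ['lid_hinge','lid_front','seat_peg','seat_fork']:
        for r in eyes.pinpoint(t,n)[:1]: 
            X=w(c,r['point']); print(n,t,round(r['conf'],2),X,pix(c,X))
print(state()['t'])
```

```text
wrist lid_hinge 0.95 [ 0.617 -0.163  0.049] [437. 160.]
wrist lid_front 0.96 [ 0.444 -0.125  0.057] [304. 161.]
wrist seat_peg 0.83 [ 0.547 -0.058  0.073] [374.  90.]
wrist seat_fork 0.84 [ 0.507 -0.254  0.074] [371. 246.]
side lid_hinge 0.86 [ 0.611 -0.164  0.043] [304. 179.]
side lid_front 0.81 [ 0.444 -0.122  0.059] [351. 185.]
side seat_peg 0.95 [ 0.556 -0.058  0.076] [317. 192.]
side seat_fork 0.84 [ 0.509 -0.256  0.079] [333. 157.]
scene lid_hinge 0.38 [0.702 0.291 0.   ] [191. 215.]
scene seat_peg 0.5 [ 0.55  -0.052  0.083] [312. 191.]
10.5
```

View pics/wrist2.png

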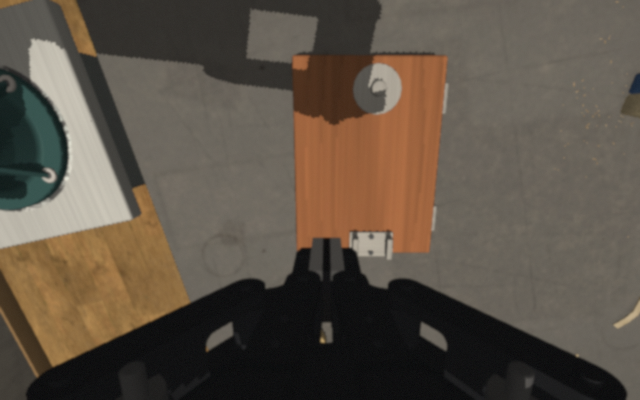

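View pics/side2.png

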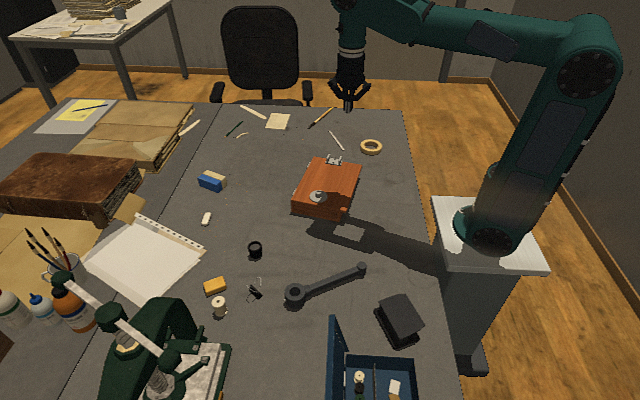

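Wrist view: lid flat and shut, peg disc at (377,88), fork at (371,243). Next, refine peg/fork from pixels, then look at the lever from above.

Run:
```python
from h import *
np.set_printoptions(precision=4,suppress=True)
c=cam('wrist'); C=cloud(c); im=c['image'].astype(int)
f=200/np.tan(np.radians(c['fovy'])/2)
def ray(u,v,z):
    d=np.array(c['R']).T@np.array([(u-c['cx'])/f,(v-c['cy'])/f,1]); o=-np.array(c['R']).T@np.array(c['t']); return o+d*(z-o[2])/d[2]
roi=np.zeros((400,640),bool); roi[50:258,285:455]=1
hsv=cv2.cvtColor(c['image'],cv2.COLOR_BGR2HSV)
wood=roi&(hsv[...,1]>110)&(C[...,2]>.04)
print('lid z',np.percentile(C[wood][:,2],[5,50,95]))
A=np.c_[C[wood][:,:2],np.ones(wood.sum())]; print('plane',np.linalg.lstsq(A,C[wood][:,2],rcond=None)[0])
for nm,(r0,r1,c0,c1) in {'disc':(58,118,345,410),'fork':(228,262,342,400)}.items():
    m=np.zeros_like(roi); m[r0:r1,c0:c1]=1
    m&=(hsv[...,1]<90)&(C[...,2]>.045)
    vv,uu=np.nonzero(m); k=cv2.minAreaRect(np.c_[uu,vv].astype(np.float32)); print(nm,k, ray(*k[0],.061), C[m].mean(0), C[m][:,2].max())
m=cv2.minAreaRect(np.c_[np.nonzero(wood)[1],np.nonzero(wood)[0]].astype(np.float32)); print([ray(*p,.057) for p in cv2.boxPoints(m)])
# lever view
jaws.move_gripper(0.05)
env.move_pose([0.50,0.25,0.25],down(0.52))
c=cam('wrist','lev')
for t in ['lever_balance','lever_boss','lever_tail']:
    for r in eyes.pinpoint(t,'wrist')[:1]:
        X=w(c,r['point']); print(t,round(r['conf'],2),X,pix(c,X))
C=cloud(c); m=(C[...,2]>.012)&(C[...,2]<.06)&(abs(C[...,0]-.5)<.16)&(abs(C[...,1]-.25)<.13); np.savez('lev',C=C,m=m,im=c['image'])
print(m.sum(),state()['t'],state()['q'])
cv2.imwrite('pics/lev2.png',np.hstack([cv2.resize(c['image'],(400,250)),cv2.resize(np.uint8(m)*255,(400,250))[...,None].repeat(3,2)]))
```

```text
lid z [0.055  0.0563 0.0577]
plane [-0.0374  0.02    0.0813]
disc ((374.7500305175781, 88.2500228881836), (48.08325958251953, 50.20458221435547), 45.0) [ 0.5526 -0.0567  0.061 ] [ 0.5524 -0.057   0.0632] 0.4720835088628128
fork ((368.5, 245.5), (53.0, 31.0), 0.0) [ 0.5065 -0.2606  0.061 ] [ 0.5048 -0.2322  0.1175] 0.4720835088628128
[array([0.4606, 0.0033, 0.057 ]), array([ 0.6423, -0.0373,  0.057 ]), array([ 0.6105, -0.2943,  0.057 ]), array([ 0.3971, -0.2464,  0.057 ])]
lever_balance 0.89 [0.5332 0.2646 0.0195] [327. 144.]
lever_boss 0.74 [0.5933 0.3042 0.0007] [323.  81.]
lever_tail 0.62 [0.4103 0.2024 0.0014] [321. 247.]
5872 12.7667 [ 0.3606  0.1042  1.3149 -0.0001  1.7219  1.4128]
```

View pics/lev2.png

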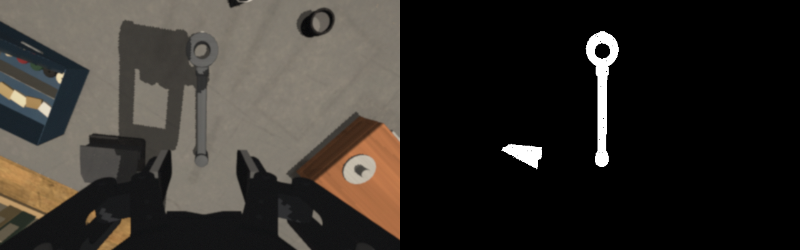

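The wrist view shows the lever free-standing with the jaws' line on it; fit the axes from the silhouette and grasp.

Run:
```python
from h import *
np.set_printoptions(precision=4,suppress=True)
d=np.load('lev.npz'); C=d['C']; m=d['m']
n,L,st,_=cv2.connectedComponentsWithStats(m.astype(np.uint8)); k=1+np.argmax(st[1:,4]); 
P=C[(L==k)]; 
print('z',np.percentile(P[:,2],[50,95]))
P=P[P[:,2]>.02]
B0=np.array([.591,.3035]);T0=np.array([.4115,.2025])
def circ(c,r):
    for _ in range(8):
        Q=P[np.linalg.norm(P[:,:2]-c,axis=1)<r+.004][:,:2].astype(np.float32)
        c=np.array(cv2.minEnclosingCircle(Q)[0]) if 0 else Q.mean(0)
    return c
u=(T0-B0)/np.linalg.norm(T0-B0)
s=(P[:,:2]-B0)@u; arm=P[(s>.04)&(s<.18)][:,:2]
vx,vy,x0,y0=cv2.fitLine(arm.astype(np.float32),cv2.DIST_HUBER,0,.001,.001).ravel()
v=np.array([vx,vy]); v*=np.sign(v@u); c0=np.array([x0,y0]); s=(P[:,:2]-c0)@v
lo,hi=np.percentile(s,[.1,99.9]); print('len',hi-lo)
mid=(lo+hi)/2; # boss axis at lo+28, tail axis at hi-14
Bs=c0+v*(mid-.1235+.028); Ts=Bs+v*.205; bal=Bs+v*.064
ang=np.arctan2(*(-v)[::-1]); print('boss',Bs,'tail',Ts,'bal',bal,'yaw',ang)
np.savez('grasp',bal=bal,ang=ang)
env.move_pose([*bal,0.10],down(ang)); 
env.line_to([*bal,0.006],speed=.12)
print(state()['ft_force'])
f0=state()
jaws.move_gripper(0.0,effort=100)
s=state(); print(s['gripper_width'],s['grasp_force'],s['eef_pos'],s['ft_force'],s['moment'])
env.line_to([*bal,0.05],speed=.06)
env.dwell(.3); s=state(); print(s['gripper_width'],s['grasp_force'],s['ft_force'],s['moment'],s['t'])
c=cam('wrist','lift'); C=cloud(c); np.savez('lift',C=C)
cam('side','sidelift')
```

```text
z [0.0323 0.0401]
len 0.24782948778568864
boss [0.5942 0.3034] tail [0.4155 0.203 ] bal [0.5384 0.2721] yaw 0.5116147
[-0.4596  0.1678 -0.0738]
0.016005532634083816 99.59695100784302 [0.5387 0.2735 0.0077] [-1.8353  3.625   6.0039] [ 0.4763  0.4662 -0.0851]
0.016335036221802865 97.82749772071838 [-0.2169  0.2504 -7.0136] [ 0.0611 -0.0152 -0.0209] 15.9583
```

View pics/lift.png

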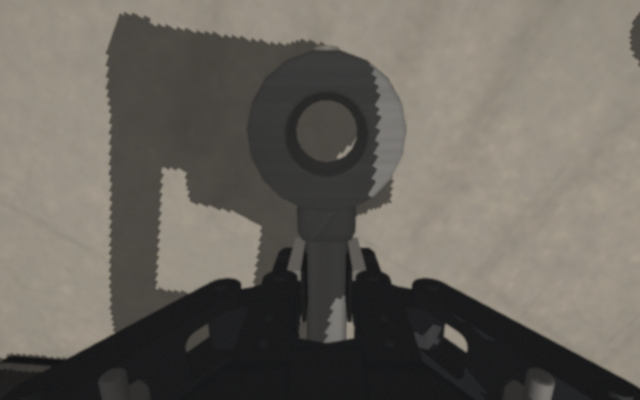

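Run:
```python
from h import *
np.set_printoptions(precision=4,suppress=True)
g=np.load('grasp.npz'); yaw=-.219
yb=np.array([-np.sin(yaw),np.cos(yaw)]); peg=np.array([.5512,-.0567]); bal=peg-.064*yb
b=g['bal']
env.line_to([*b,0.20],speed=.12)
env.line_to([*bal,0.20],speed=.12,rotation=down(yaw+np.pi/2))
env.line_to([*bal,0.16],speed=.08); env.dwell(.3)
s=state(); print(s['eef_pos'],bal,s['ft_force'],s['moment'],s['gripper_width'],s['t'],s['q'])
for n in ['wrist','side','scene']:
    c=cam(n,n+'3'); np.savez(n+'3',C=cloud(c),**{k:c[k] for k in ['R','t','fovy','cx','cy','image']})
    for t in ['lever_boss','lever_tail','lever_balance','seat_peg','seat_fork']:
        for r in eyes.pinpoint(t,n)[:1]: X=w(c,r['point']); print(n,t,round(r['conf'],2),X,pix(c,X))
i=lambda n:cv2.imread(f'pics/{n}3.png')
cv2.imwrite('pics/a3.png',np.hstack([cv2.resize(i('wrist'),(400,250),interpolation=cv2.INTER_AREA),cv2.resize(i('side')[120:245,230:430],(400,250))]))
```

```text
[ 0.5376 -0.1193  0.1607] [ 0.5373 -0.1192] [ 0.1245  0.0687 -6.1267] [0.0604 0.01   0.001 ] 0.016265668492479554 21.8167 [-0.3213  0.1122  1.4839  0.      1.5442 -0.1023]
wrist lever_balance 0.62 [ 0.5367 -0.1265  0.1696] [324. 276.]
wrist seat_peg 0.84 [ 0.5512 -0.0552  0.0742] [322. 116.]
wrist seat_fork 0.22 [ 0.549  -0.056   0.0771] [319. 118.]
side lever_boss 0.77 [ 0.5524 -0.0652  0.1543] [318. 172.]
side lever_tail 0.88 [ 0.5088 -0.2606  0.1548] [334. 139.]
side lever_balance 0.93 [ 0.5395 -0.1254  0.1758] [323. 155.]
side seat_peg 0.97 [ 0.5528 -0.0582  0.0765] [318. 192.]
side seat_fork 0.66 [ 0.5036 -0.2556  0.0779] [335. 157.]
scene seat_peg 0.57 [ 0.5539 -0.0511  0.0815] [311. 191.]
```

View pics/a3.png

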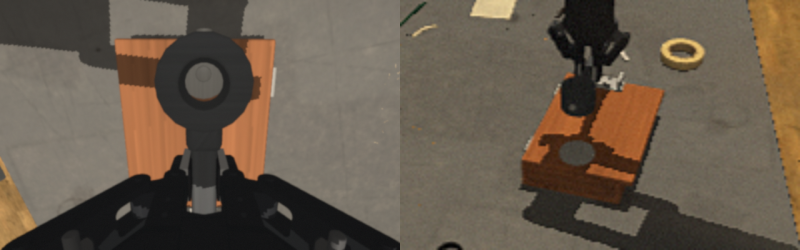

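Run:
```python
from h import *
np.set_printoptions(precision=4,suppress=True)
c=np.load('wrist3.npz'); C=c['C']; im=c['image']
m=(C[...,2]>.183)&(C[...,2]<.20)&(C[...,1]>-.1); m[270:]=0
n,L,st,_=cv2.connectedComponentsWithStats(m.astype(np.uint8)); m=L==1+np.argmax(st[1:,4])
vv,uu=np.nonzero(m); P=C[m]; print(m.sum(),'box',uu.min(),uu.max(),vv.min(),vv.max())
A=np.c_[P[:,:2]-P[:,:2].mean(0),np.ones(len(P))]; k=np.linalg.lstsq(A,P[:,2],rcond=None)[0]; print('plane',k)
Q=P[:,:2].astype(np.float32); print('encl',cv2.minEnclosingCircle(Q))
# bore hole: contour inside
cs,h=cv2.findContours(m.astype(np.uint8),cv2.RETR_CCOMP,cv2.CHAIN_APPROX_NONE)
for a,hh in zip(cs,h[0]):
    if hh[3]>=0 and cv2.contourArea(a)>300:
        (u,v),r=cv2.minEnclosingCircle(a); print('bore px',u,v,r)
        f=200/np.tan(np.radians(c['fovy'])/2); d=c['R'].T@np.array([(u-c['cx'])/f,(v-c['cy'])/f,1]); o=-c['R'].T@c['t']
        print('bore at',o+d*(k[2]-o[2])/d[2])
    elif hh[3]<0: print('outer',cv2.minEnclosingCircle(a[a[:,0,1]<195]))
# tail from side
for n in ['side']:
    c=np.load(n+'3.npz'); P=c['C'].reshape(-1,3); s=(abs(P[:,0]-.53)<.08)&(P[:,2]>.13)&(P[:,2]<.20)&(P[:,1]<.0)&(P[:,1]>-.32); P=P[s]
    for lab,q in (('boss',P[P[:,1]>-.095]),('tail',P[P[:,1]<-.235])): print(lab,len(q),q.min(0),q.max(0)) if len(q) else 0
```

```text
16817 box 247 406 50 236
plane [0.0163 0.0519 0.1914]
encl ((0.548513650894165, -0.06854195892810822), 0.03480484336614609)
outer ((326.5, 129.3333282470703), 80.83343505859375)
bore px 326.5 132.84616088867188 39.23366928100586
bore at [ 0.5524 -0.062   0.1914]
boss 321 [ 0.5243 -0.095   0.1538] [ 0.5786 -0.0279  0.1956]
tail 8 [ 0.4957 -0.2696  0.1604] [ 0.5019 -0.2482  0.1914]
```

Run:
```python
from h import *
np.set_printoptions(precision=4,suppress=True)
for fn,b in (('wrist3',[.5524,-.0618]),):
    C=np.load(fn+'.npz')['C']; P=C.reshape(-1,3); r=np.linalg.norm(P[:,:2]-b,axis=1)
    P=P[(r<.0265)&(r>.0155)&(P[:,2]>.183)&(P[:,2]<.2)]; A=np.c_[P[:,:2]-b,np.ones(len(P))]; k=np.linalg.lstsq(A,P[:,2],rcond=None)[0]; print(k,np.std(P[:,2]-A@k))
C=np.load('lev.npz')['C'].reshape(-1,3)  # same fit as a reference, lever lying flat
b=[.5942,.3034]; r=np.linalg.norm(C[:,:2]-b,axis=1); P=C[(r<.0255)&(r>.0165)&(C[:,2]>.033)&(C[:,2]<.05)]
A=np.c_[P[:,:2]-b,np.ones(len(P))]; print('flat ref',np.linalg.lstsq(A,P[:,2],rcond=None)[0],len(P))
# table-plane slope of the reference view, for camera tilt
P=C[(abs(C[:,2])<.006)&(abs(C[:,0]-.55)<.1)&(abs(C[:,1]-.25)<.1)]; A=np.c_[P[:,:2]-b,np.ones(len(P))]; print('table',np.linalg.lstsq(A,P[:,2],rcond=None)[0])
C=np.load('side3.npz')['C'].reshape(-1,3)
yb=np.array([.2173,.9761]); s=(C[:,:2]-[.5512,-.0567])@yb; t=(C[:,:2]-[.5512,-.0567])@[.9761,-.2173]
P=(abs(t)<.009)&(C[:,2]>.12)&(C[:,2]<.21)
for lo in np.arange(-.24,.04,.02):
    q=C[P&(s>lo)&(s<lo+.02)]
    if len(q): print(round(lo,2),len(q),q[:,2].min(),q[:,2].max())
```

```text
[ 0.0026 -0.0052  0.1922] 0.0006385339318756241
flat ref [-0.0018 -0.0017  0.0392] 1102
table [ 0.0009 -0.0012 -0.0007]
-0.22 2 0.1895875050663767 0.19066558283679844
-0.2 4 0.16044486015991802 0.17148145054487995
-0.18 5 0.16686972682915294 0.1781223023009163
-0.16 10 0.16824419611533808 0.18761562365652884
-0.14 1 0.1703849972640964 0.1703849972640964
-0.12 2 0.18315093269913754 0.18357633013366353
-0.1 7 0.183159845326118 0.18597976378384787
-0.08 10 0.1824691954258899 0.18609501650978877
-0.06 23 0.17959581146386866 0.2056935944175858
-0.04 13 0.17187240750493152 0.1945169030927066
-0.02 28 0.17211324716594675 0.19347085821479376
-0.0 13 0.1632195484964682 0.1956269541952122
0.02 59 0.15706948890310388 0.19537183970117486
```

Level within about 0.3°, but the bore sits 5 mm short of the peg; correct, descend to hold height, and recheck.

Run:
```python
from h import *
np.set_printoptions(precision=4,suppress=True)
yb=np.array([.2173,.9761]); xb=np.array([.9761,-.2173])
p=np.array([.5373,-.1192])+.005*yb-.001*xb
env.line_to([*p,0.16],speed=.05)
env.line_to([*p,0.132],speed=.05); env.dwell(.4)
s=state(); print(s['eef_pos'],s['ft_force'],s['moment'],s['gripper_width'],s['t'])
c=cam('wrist'); C=cloud(c)
m=(C[...,2]>.155)&(C[...,2]<.172)&(C[...,1]>-.1); m[270:]=0
cs,h=cv2.findContours(m.astype(np.uint8),cv2.RETR_CCOMP,cv2.CHAIN_APPROX_NONE); f=200/np.tan(np.radians(c['fovy'])/2)
def at(u,v,z):
    d=c['R'].T@np.array([(u-c['cx'])/f,(v-c['cy'])/f,1]); o=-c['R'].T@c['t']; return o+d*(z-o[2])/d[2]
for a,hh in zip(cs,h[0]):
    if hh[3]>=0 and cv2.contourArea(a)>300: (u,v),r=cv2.minEnclosingCircle(a); b=at(u,v,.164); print('bore',u,v,r,b)
print([(w(c,r['point']),r['conf']) for r in eyes.pinpoint('seat_peg','wrist')[:1]])
P=C.reshape(-1,3); r=np.linalg.norm(P[:,:2]-b[:2],axis=1); P=P[(r<.0265)&(r>.0155)&(P[:,2]>.155)&(P[:,2]<.172)]
print('plane',np.linalg.lstsq(np.c_[P[:,:2]-b[:2],np.ones(len(P))],P[:,2],rcond=None)[0])
cv2.imwrite('pics/w4.png',c['image'])
d=cam('side')
for t in ['lever_boss','lever_tail','seat_peg','seat_fork']:
    for r in eyes.pinpoint(t,'side')[:1]: print(t,round(r['conf'],2),w(d,r['point']))
cv2.imwrite('pics/a4.png',np.hstack([c['image'][40:240,220:440],cv2.resize(d['image'][120:245,230:430],(320,200))]))
```

```text
[ 0.5375 -0.1142  0.1322] [ 0.2747  0.0343 -8.0891] [0.0781 0.0296 0.0001] 0.016269866245778475 24.075
bore 326.74261474609375 132.8170166015625 39.3182487487793 [ 0.5524 -0.0569  0.164 ]
[(array([ 0.5479, -0.0539,  0.0749]), 0.69)]
plane [ 0.0018 -0.0035  0.1637]
lever_boss 0.95 [ 0.5552 -0.0624  0.13  ]
lever_tail 0.8 [ 0.5087 -0.2547  0.1264]
seat_peg 0.91 [ 0.5534 -0.0582  0.0773]
seat_fork 0.89 [ 0.5044 -0.2549  0.0805]
```

View pics/a4.png

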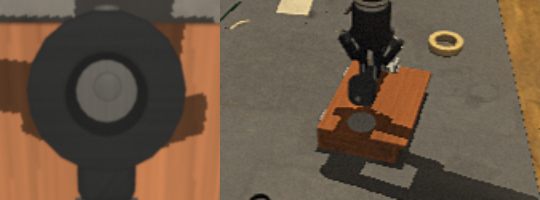

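Run:
```python
from h import *
np.set_printoptions(precision=4,suppress=True)
c=cam('wrist'); f=200/np.tan(np.radians(c['fovy'])/2)
def at(u,v,z):
    d=c['R'].T@np.array([(u-c['cx'])/f,(v-c['cy'])/f,1]); o=-c['R'].T@c['t']; return o+d*(z-o[2])/d[2]
g=cv2.GaussianBlur(cv2.cvtColor(c['image'],cv2.COLOR_BGR2GRAY),(3,3),1)[100:165,290:365]
print(cv2.HoughCircles(cv2.resize(g,None,fx=4,fy=4),cv2.HOUGH_GRADIENT,1,20,param1=40,param2=12,minRadius=40,maxRadius=75))
g4=cv2.normalize(cv2.resize(g,None,fx=7,fy=7,interpolation=cv2.INTER_CUBIC),None,0,255,cv2.NORM_MINMAX); cv2.imwrite('pics/peg.png',cv2.equalizeHist(g4))
print('peg ray (327,127)',at(327,127,.077),'exp radius px',f*.009/np.linalg.norm(0) if 0 else f*.009/(c['R']@np.array([.551,-.057,.077])+c['t'])[2])
```

```text
[[[122.5 197.5  46.6]]]
peg ray (327,127) [ 0.5526 -0.0574  0.077 ] exp radius px 14.741027106620896
```

View pics/peg.png

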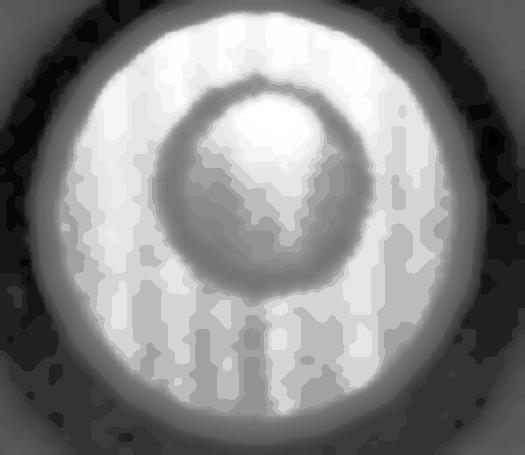

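The crop shows the peg at (327.6,126.7), seen through the bore. It projects to within 1 mm of the bore axis, so I'm handing in.

```bash
python3 -c "
from h import *
print(env.close_job(), state()['t'])"
```

```text
the job is handed in; nothing more can be done
the job is handed in; nothing more can be done
```

The lid is shut and the job is handed in with the lever held level, its underside about 47 mm above the peg top; the boss is within about 1 mm of the peg axis and the tail within a few mm of the fork centre.

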